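# Drive the stuck stone plug out of its mounting block

### The job

In the stone-collection corner of this doctor's desk, a cast specimen plug is stuck in the bore of one of the two black mounting blocks. With the long drift rod (the tool with the plain straight cylindrical handle, not the ball-headed one), push the plug down through the bore from above until it drops onto the block's catch tray, without touching the plug with the gripper; then hang the rod upright in the same stand it came from and let go.

Things in the scene. Friction and masses are not known exactly. Their poses are not given: they have to be found in the camera images.
- drift: Drift rod, loose, about 0.2 kg. Upwards from its tip: steel rod 14 mm dia., 60 mm long; collar 60 mm dia., 6 mm thick; plain straight grey cylindrical handle 26 mm dia., 65 mm long (66 to 131 mm above the tip). Origin: centre of the flat lower tip, z up to the handle. Starts hanging upright in its stand by the collar. The unused tool in a like stand has a ball handle.
- stand: Fixed stand of the drift rod: aluminium plate 76 x 76 x 12 mm on four thin posts, top 90 mm above the desk, upright through hole 37 mm dia. in its middle. Origin: on the hole's axis at desk level, z up. The rod hangs with its collar on the plate, tip 30 mm above the desk. A like stand holds the ball-handled tool.
- block: Fixed black block with the stuck plug, 80 x 80 mm, 95 mm high: bridge plate 35 mm thick with upright through bore 33 mm dia., over a catch tray (floor 6 mm above desk). Sprung nibs in the bore grip the plug: 10 to 15 N to start, less after; it drops out once the rod tip is about 30 mm below the block's top. Origin: on the bore's axis at desk level, z up. A like block has an empty bore.
- plug: Stuck specimen plug, loose once out: steel-cased disc with a cream cast face and brown stone slice on top, 32 mm dia., 24 mm high, lower edge tapered to 26 mm, about 120 g. Origin: centre of its underside, z up to the stone face. Starts upright in the block's bore, its top about 2 to 3 mm below the block's top.
Mind the look-alikes: they are no part of the job. Leave any blue or yellow look-alike of the plug alone.

How it is judged:
By the outcome, as a careful person would: the job done as asked, in the order asked, and still so for the second after the job is handed in, with the robot touching nothing.
It also fails if it takes over 54 s, if anything falls off the work surface, if the arm or the gripper's body presses on something with over 40 N, if the wrist force passes 120 N, or if a joint passes its speed limit or range.

### The arm

A 6-joint arm with a two-finger parallel gripper is mounted at the origin on the work surface. World frame = base frame: x ahead of the robot, y to its left, z up, the work surface at z = 0. Lengths are in m, angles in rad, forces in N, time in s.
With the tool pointing down it reaches from about 0.35 to 0.775 m from the base axis. Payload 5.5 kg.
Tool frame: the origin (TCP) lies between the finger pads; the fingertips stand 8 mm ahead of it and the grasp point (between the pads) lies 11 mm behind it; z points along the fingers, y is the line along which they close (so a half turn about z gives the same grasp; the last joint's range is limited). The gripper opens to 85 mm and grips with 20 to 120 N. Pads are 22 mm wide; open, the fingers measure 114 mm over their backs; the gripper's body (76 mm by 85 mm) begins 54 mm behind the grasp point. The pads swing forward as they close: fully open they stand 13 mm farther back than shut.
Start: joints at [-1.409, 0.313, 0.046, 1.304, 0, 1.431], TCP at [0.171, -0.549, 0.239] pointing down, gripper open.
Joint ranges: [-2.76, 2.76], [-0.86, 1.69], [-1.03, 1.26], [-2.2, 2.34], [-1.47, 1.5], [-3.14, 3.14]. Speed limits (rad/s): [2.57, 2.57, 3.14, 3.14, 3.14, 3.14].

### API

Orientations are given as a unit quaternion [w, x, y, z].
In Python, from workcell import status, vision, job gives the robot as it stands. The module is installed in compiled form; this text tells all that it offers.
- The arm moves only by the tool apply_moves, never from a script. Its argument "moves" is one flat list of numbers, 6 for each row, row after row: the shift along the world's x, y, z in units of 25 mm (1.0 is 25 mm), then the turn, a rotation vector about the world's x, y, z in rad. In form: [x, y, z, rx, ry, rz, x, y, z, rx, ry, rz, ...]. A call has 1 to 20 rows; each row is the pose to reach, as a shift and turn from the pose commanded when the call began; what a row does not reach only later rows make up. A row lasts 1/12 s, in which the tool goes at most 41.7 mm and 7.16 degrees, less where a joint would pass 70% of its speed; a pose out of reach is approached as far as the arm can. A call with a gripper value outside its range is refused whole. "claw" is the opening in per cent of the stroke, from 0 (shut) to 100 (fully open), set as the call begins (left out, the last holds). The fingers move at their own pace and stop on an object; "newtons" is the grip in N (left out, the last holds). Time passes only in rows, so rows that repeat a pose let the fingers close. It gives the time, the measured TCP pose, the force, the opening and the grip force at its end, in the units of the state.
- status.get_state(): the state, without advancing time (a new reading comes with each control period).
- vision.read_camera(name): name is "scene" or "side" or "wrist"; returns a dict with "image" (384x512x3 uint8, blue, green, red), "camera_matrix" (3x3 intrinsics, pixels), "camera_from_world" (4x4, takes a point from world to camera coordinates). Camera axes: x right, y down, z forward; pixel columns grow to the right and rows downward; lengths in m; the calibration is good to about 2 mm. The wrist camera is an equidistant fisheye: a pixel r from the principal point sees the ray r / f radians off the axis. A picture is of the moment at which its call begins. There is no depth.
- job.hand_in(): hands the job in; it is judged then, once.
The state is a dict: "clock": time; "joint_pos": joint angles; "qvel": joint speeds; "tau": joint torques, N m; "tcp_pos": TCP position; "orientation": TCP orientation; "wrist_force": force on the tool from outside, world axes, zero at the start; "ft_torque": the same for the moment, N m; "finger_gap": finger opening in m; "grip_force": force on a finger pad.
Only numpy, scipy, OpenCV 4.12 (cv2) and the standard library are available. Lean on these libraries where they do the work, as an engineer would, in place of code of your own. Each camera call takes 0.05 s, during which the arm holds its last target. There are 200 camera calls.

## Working session

There is one attempt and no reset: what is moved stays moved. The work goes in short steps, Python scripts to look and compute and a tool call to move; the robot and the scene stay as the last step left them, time stands still between calls to the robot, and variables do not carry over. Pictures are saved under pics/ and viewed, at most 10 in all, crops included, and the job is handed in when it is done.

Besides the shell and the picture viewer there is one more tool, called after "Call:" as name(argument=value, ...) on one line, values as JSON. apply_moves: Moves the arm, as the interface text tells. Its arguments: {"type":"object","properties":{"moves":{"type":"array","items":{"type":"number"}},"claw":{"type":"number"},"newtons":{"type":"number"}},"required":["moves"]}

```bash
mkdir -p pics; cat > h.py <<'E'
import numpy as np, cv2
from workcell import status, vision, job
def cam(n):
    r=vision.read_camera(n); return r["image"],np.array(r["camera_matrix"]),np.array(r["camera_from_world"])
def ray(u,v,K,T,fish=False):
    d=np.array([(u-K[0,2])/K[0,0],(v-K[1,2])/K[1,1],1.])
    if fish:
        r=np.hypot(d[0],d[1]); d=np.array([d[0]/r*np.sin(r),d[1]/r*np.sin(r),np.cos(r)]) if r>1e-9 else np.array([0,0,1.])
    R=T[:3,:3]; return -R.T@T[:3,3], R.T@d
def onz(u,v,z,K,T,fish=False):
    o,d=ray(u,v,K,T,fish); return o+d*(z-o[2])/d[2]
E
python3 - <<'E'
from h import *
a=[]
for n in("scene","side","wrist"):
    i,K,T=cam(n); np.savez(f"{n}0.npz",i=i,K=K,T=T); a.append(i); print(n,K.round(1).tolist(),(-T[:3,:3].T@T[:3,3]).round(3),T[2,:3].round(2))
cv2.imwrite("pics/a.png",cv2.resize(np.hstack(a[:2]),(800,300)))
cv2.imwrite("pics/s.png",cv2.resize(a[0],(800,600),interpolation=cv2.INTER_CUBIC))
cv2.imwrite("pics/d.png",cv2.resize(a[1],(800,600),interpolation=cv2.INTER_CUBIC))
E
```

```text
scene [[363.4, 0.0, 259.9], [0.0, 363.4, 196.9], [0.0, 0.0, 1.0]] [1.074 0.442 0.58 ] [-0.61 -0.55 -0.58]
side [[421.1, 0.0, 257.3], [0.0, 421.1, 194.5], [0.0, 0.0, 1.0]] [ 0.25  -0.66   0.757] [ 0.3   0.66 -0.68]
wrist [[297.3, 0.0, 257.9], [0.0, 297.3, 190.3], [0.0, 0.0, 1.0]] [ 0.247 -0.525  0.374] [-0.3  -0.09 -0.95]
```

View pics/s.png

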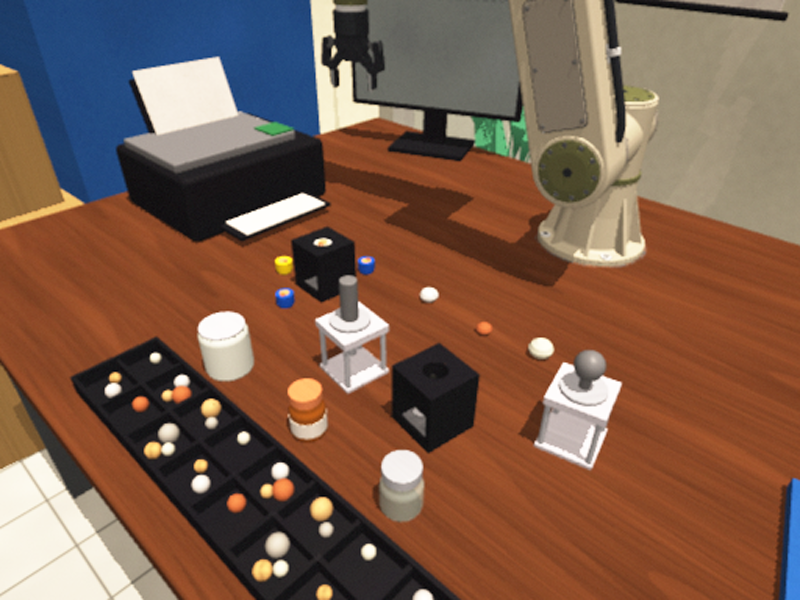

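View pics/d.png

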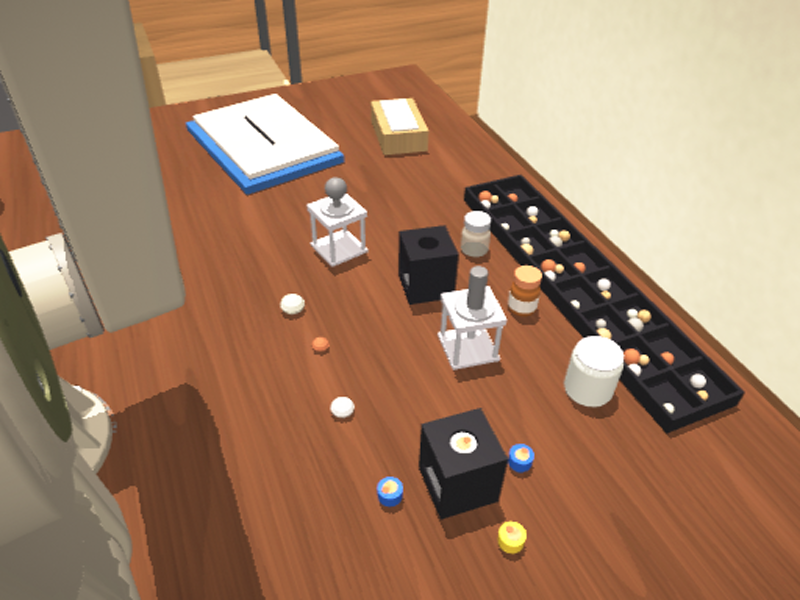

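Candidates, in 800x600 pixels:
- **Rod:** the cylinder-handled tool is at scene (349,298) and side (479,285). The ball-handled tool is at scene (590,366) and side (336,188), so I reject it.
- **Block:** the plugged one is at scene (323,243) and side (463,442). The empty one is at scene (435,370) and side (428,242), so I reject it.
- **Plug look-alikes:** blue at side (390,491) and (521,458), yellow at side (512,537). I leave these alone.

Next I'll measure and check the choice in a close crop.

```bash
cat > m.py <<'E'
from h import *
def comp(m,near):
    n,l,s,c=cv2.connectedComponentsWithStats(m.astype(np.uint8)); 
    k=1+np.argmin([np.hypot(*(c[j]-near))+ (999 if s[j,4]<15 else 0) for j in range(1,n)]); return l==k,s[k]
def ell(m):
    c=max(cv2.findContours(m.astype(np.uint8),0,1)[0],key=cv2.contourArea); return cv2.fitEllipse(cv2.convexHull(c))
tiles=[]
G={"scene":dict(plug=(206,155),h=(223,190),col=(224,206)),"side":dict(plug=(296,283),h=(306,186),col=(304,199))}
for n in G:
    z=np.load(n+"0.npz"); i,K,T=z["i"],z["K"],z["T"]; g=G[n]
    hsv=cv2.cvtColor(i,cv2.COLOR_BGR2HSV).astype(int); S,V=hsv[...,1],hsv[...,2]
    x,y=g["plug"]; sub=np.zeros(V.shape,bool); sub[y-12:y+13,x-16:x+17]=1
    m,s=comp(sub&(V>75),(x,y)); e=ell(m); print(n,"plug",np.round(e[0],1),np.round(e[1],1),s[4],onz(*e[0],.0925,K,T).round(4))
    x,y=g["h"]; sub[:]=0; sub[y-20:y+22,x-12:x+13]=1
    m,s=comp(sub&(S<40)&(V<135)&(V>40),(x,y)); print(" handle",s)
    mids=[(np.where(r)[0].mean(),yy,r.sum()) for yy,r in enumerate(m) if r.sum()>5]
    print(" ",[tuple(np.round(q,1)) for q in mids[::4]])
    a=np.array(mids[5:-4]); p=np.polyfit(a[:,1],a[:,0],1)
    o,d1=ray(np.polyval(p,a[0,1]),a[0,1],K,T); _,d2=ray(np.polyval(p,a[-1,1]),a[-1,1],K,T); nn=np.cross(d1,d2); nn/=np.linalg.norm(nn)
    g["pl"]=(nn,nn@o); print("  normal",nn.round(3))
    x0,y0=G[n]["plug"]; X=slice(min(x0,x)-45,min(x0,x)+75); Y=slice(min(y0,y)-40,max(y0,y)+60)
    t=i[Y,X]; tiles.append(cv2.resize(t,(360,int(360*t.shape[0]/t.shape[1])),interpolation=2))
A=np.array([G[n]["pl"][0] for n in G]);b=np.array([G[n]["pl"][1] for n in G])
for h in(.1,.16): print(h,np.linalg.solve(A[:,:2],b-A[:,2]*h).round(4))
H=max(t.shape[0] for t in tiles)
o=np.hstack([cv2.copyMakeBorder(t,0,H-t.shape[0],0,4,0) for t in tiles]);o=o[:600]
cv2.imwrite("pics/c.png",o); print(o.shape)
E
python3 m.py
```

```text
scene plug [206.  154.7] [ 6.  12.3] 63 [ 0.5149 -0.2667  0.0925]
 handle [216 176  13  30 253]
  [(np.float64(221.2), np.float64(182.0), np.float64(6.0)), (np.float64(222.0), np.float64(186.0), np.float64(11.0)), (np.float64(222.5), np.float64(190.0), np.float64(10.0)), (np.float64(223.5), np.float64(194.0), np.float64(10.0)), (np.float64(223.0), np.float64(198.0), np.float64(11.0)), (np.float64(223.0), np.float64(202.0), np.float64(11.0))]
  normal [ 0.762 -0.647 -0.014]
side plug [290.4 285.9] [21.5 35.2] 393 [ 0.5006 -0.2686  0.0925]
 handle [299 175  13  23 210]
  [(np.float64(304.9), np.float64(177.0), np.float64(7.0)), (np.float64(305.5), np.float64(181.0), np.float64(10.0)), (np.float64(304.5), np.float64(185.0), np.float64(10.0)), (np.float64(304.5), np.float64(189.0), np.float64(10.0)), (np.float64(303.5), np.float64(193.0), np.float64(10.0)), (np.float64(304.0), np.float64(197.0), np.float64(7.0))]
  normal [-0.846  0.534 -0.013]
0.1 [ 0.6389 -0.0601]
0.16 [ 0.6322 -0.0691]
(591, 728, 3)
```

View pics/c.png

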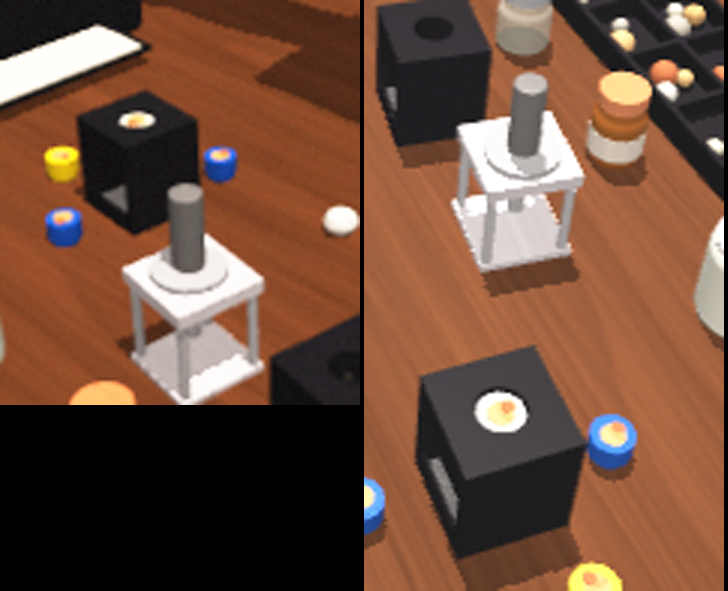

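```bash
python3 - <<'E'
from h import *
from m import comp,ell
P={"scene":dict(plug=(206,155),col=(223.7,205),top=(223,178.7)),"side":dict(plug=(296,283),col=(303.7,196.7),top=(306.7,173.3))}
for n in P:
    z=np.load(n+"0.npz"); i,K,T=z["i"],z["K"],z["T"]; V=i.max(2)
    x,y=P[n]["plug"]; sub=np.zeros(V.shape,bool); sub[y-12:y+13,x-16:x+17]=1
    m,s=comp(sub&(V>130),(x,y)); e=ell(m); print(n,np.round(e[0],1),np.round(e[1],1),onz(*e[0],.0925,K,T).round(4))
    print(" col",onz(*P[n]["col"],.096,K,T).round(4)," top",onz(*P[n]["top"],.161,K,T).round(4))
z=np.load("wrist0.npz");cv2.imwrite("pics/w0.png",z["i"])
E
```

```text
scene plug [206.  154.7] [ 6.  12.3] 63 [ 0.5149 -0.2667  0.0925]
 handle [216 176  13  30 253]
  [(np.float64(221.2), np.float64(182.0), np.float64(6.0)), (np.float64(222.0), np.float64(186.0), np.float64(11.0)), (np.float64(222.5), np.float64(190.0), np.float64(10.0)), (np.float64(223.5), np.float64(194.0), np.float64(10.0)), (np.float64(223.0), np.float64(198.0), np.float64(11.0)), (np.float64(223.0), np.float64(202.0), np.float64(11.0))]
  normal [ 0.762 -0.647 -0.014]
side plug [290.4 285.9] [21.5 35.2] 393 [ 0.5006 -0.2686  0.0925]
 handle [299 175  13  23 210]
  [(np.float64(304.9), np.float64(177.0), np.float64(7.0)), (np.float64(305.5), np.float64(181.0), np.float64(10.0)), (np.float64(304.5), np.float64(185.0), np.float64(10.0)), (np.float64(304.5), np.float64(189.0), np.float64(10.0)), (np.float64(303.5), np.float64(193.0), np.float64(10.0)), (np.float64(304.0), np.float64(197.0), np.float64(7.0))]
  normal [-0.846  0.534 -0.013]
0.1 [ 0.6389 -0.0601]
0.16 [ 0.6322 -0.0691]
(591, 728, 3)
scene [206.3 154.6] [ 5.3 11.5] [ 0.5138 -0.2666  0.0925]
 col [ 0.6432 -0.055   0.096 ]  top [ 0.6377 -0.0593  0.161 ]
side [296.2 283. ] [13.4 17.5] [ 0.5137 -0.2669  0.0925]
 col [ 0.6367 -0.0654  0.096 ]  top [ 0.6401 -0.0602  0.161 ]
```

View pics/w0.png

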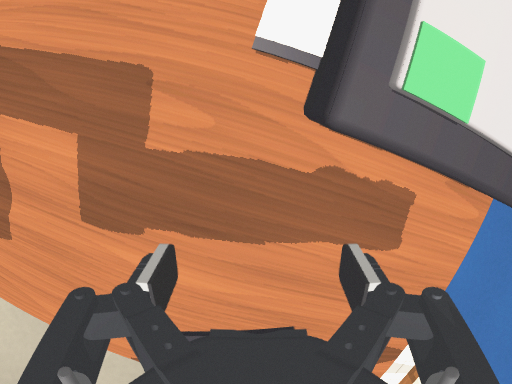

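The wrist view shows only desk and the printer corner. Both views agree on the plug at (0.514, -0.267), and the rod is near (0.639, -0.060). I'll hover over the rod next.

Call:
apply_moves(moves=[2,2,0.4,0,0,0,4,4,0.4,0,0,0,6,6,0.4,0,0,0,7,7.2,0.4,0,0,0,8,8.3,0.4,0,0,0,9,9.4,0.4,0,0,0,10,10.4,0.4,0,0,0,11,11.5,0.4,0,0,0,12,12.5,0.4,0,0,0,13,13.6,0.4,0,0,0,14,14.6,0.4,0,0,0,15,15.7,0.4,0,0,0,16,16.7,0.4,0,0,0,17,17.8,0.4,0,0,0,18,18.8,0.4,0,0,0,18.4,19.2,0.4,0,0,0,18.7,19.5,0.4,0,0,0,18.7,19.5,0.4,0,0,0], claw=100)

```text
clock: 1.65
tcp_pos: [0.6399, -0.0588, 0.2479]
orientation: [-0.0, 0.988, 0.153, -0.0]
wrist_force: [0.4, 0.0, -0.4]
finger_gap: 0.0853
grip_force: 0.0
```

```bash
python3 - <<'E'
from h import *
s=status.get_state();print({k:np.round(s[k],3) for k in("clock","joint_pos","tcp_pos","orientation","finger_gap")})
i,K,T=cam("wrist");np.savez("wrist1.npz",i=i,K=K,T=T)
print((-T[:3,:3].T@T[:3,3]).round(3),T.round(3).tolist())
cv2.imwrite("pics/w1.png",i)
E
```

```text
{'clock': np.float64(1.65), 'joint_pos': array([-0.217,  0.449,  0.267,  1.39 ,  0.   ,  2.619]), 'tcp_pos': array([ 0.64 , -0.059,  0.248]), 'orientation': array([-0.   ,  0.988,  0.153, -0.   ]), 'finger_gap': np.float64(0.085)}
[ 0.716 -0.034  0.383] [[0.302, -0.953, -0.001, -0.248], [-0.906, -0.287, 0.312, 0.52], [-0.297, -0.093, -0.95, 0.574], [0.0, 0.0, 0.0, 1.0]]
```

View pics/w1.png

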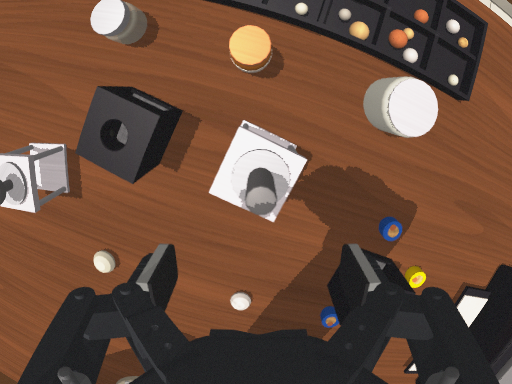

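In the wrist view the cylinder handle's top is at about (260,203), the collar at (262,178), and the stand plate around it. The fingers straddle it. I'll refine the position from this view.

```bash
python3 - <<'E'
from h import *
z=np.load("wrist1.npz");i,K,T=z["i"],z["K"],z["T"];hsv=cv2.cvtColor(i,cv2.COLOR_BGR2HSV).astype(int);S,V=hsv[...,1],hsv[...,2]
for u,v,h in[(261,205,.161),(262,178,.096)]: print(onz(u,v,h,K,T,True).round(4))
# plate outline: bright & grey
m=((S<60)&(V>120)).astype(np.uint8); m[:115]=0;m[225:]=0;m[:,:200]=0;m[:,315:]=0
c=max(cv2.findContours(m,0,1)[0],key=cv2.contourArea);b=cv2.boxPoints(cv2.minAreaRect(c));print(b.round(1).tolist())
print([onz(*p,.09,K,T,True)[:2].round(4) for p in b])
cv2.imwrite("pics/z.png",cv2.resize(i[115:230,200:320],None,fx=5,fy=5,interpolation=2))
E
```

```text
[ 0.6359 -0.0621  0.161 ]
[ 0.6402 -0.0624  0.096 ]
[[206.0, 191.0], [242.39999389648438, 118.19999694824219], [310.3999938964844, 152.1999969482422], [274.0, 225.0]]
[array([ 0.6075, -0.0113]), array([ 0.6909, -0.0261]), array([ 0.6793, -0.1013]), array([ 0.5922, -0.0916])]
```

View pics/z.png

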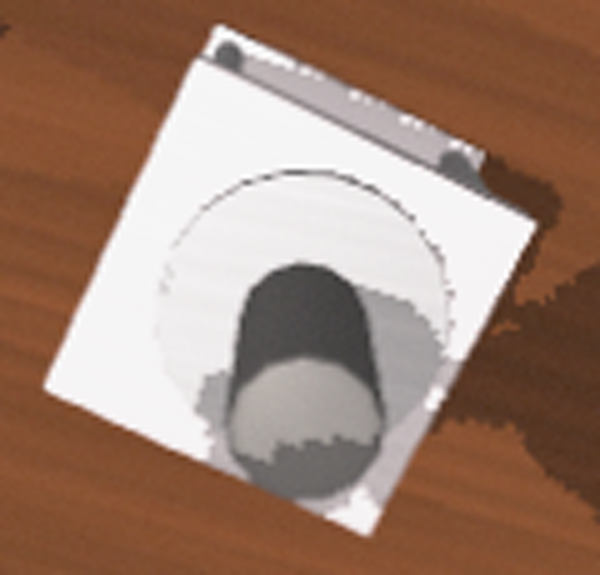

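The crop shows the handle top centred at (261.0,200.2) in native pixels, with the four plate corners clear.

```bash
python3 - <<'E'
from h import *
z=np.load("wrist1.npz");i,K,T=z["i"],z["K"],z["T"]
print("top",onz(260.9,200.2,.161,K,T,True).round(4))
C=[onz((x+.5)/5-.5+200,(y+.5)/5-.5+115,.09,K,T,True)[:2] for x,y in[(203,60),(537,225),(368,535),(45,387)]]
print(np.round(C,4).tolist(),[round(np.linalg.norm(C[k]-C[k-1]),4) for k in range(4)],np.mean(C,0).round(4))
d=C[1]-C[0];print(np.degrees(np.arctan2(d[1],d[0])))
E
```

```text
top [ 0.6397 -0.0608  0.161 ]
[[0.6823, -0.0265], [0.671, -0.1006], [0.5958, -0.0894], [0.6073, -0.0143]] [np.float64(0.076), np.float64(0.075), np.float64(0.076), np.float64(0.0761)] [ 0.6391 -0.0577]
-98.68735892232394
```

Call:
apply_moves(moves=[0,-0.06,-0.8,0,0,0,0,-0.06,-1.8,0,0,0,0,-0.06,-2.8,0,0,0,0,-0.06,-3.8,0,0,0,0,-0.06,-4.5,0,0,0,0,-0.06,-4.9,0,0,0,0,-0.06,-4.96,0,0,0,0,-0.06,-4.96,0,0,0])

```text
clock: 2.37
tcp_pos: [0.6377, -0.064, 0.1254]
orientation: [-0.0, 0.989, 0.15, -0.0]
wrist_force: [1.4, -0.5, 1.2]
finger_gap: 0.085
grip_force: 0.0
```

Call:
apply_moves(moves=[0,0,0,0,0,0,0,0,0,0,0,0,0,0,0,0,0,0,0,0,0,0,0,0,0,0,0,0,0,0,0,0,0,0,0,0,0,0,0,0,0,0,0,0,0,0,0,0], claw=0, newtons=90)

```text
clock: 3.03
tcp_pos: [0.639, -0.063, 0.1263]
orientation: [0.0, 0.989, 0.15, 0.001]
wrist_force: [-0.5, 0.7, 6.0]
finger_gap: 0.0242
grip_force: 88.1
```

Call:
apply_moves(moves=[0,0,0.2,0,0,0,0,0,0.6,0,0,0,0,0,1.2,0,0,0,0,0,1.9,0,0,0,0,0,2.6,0,0,0,0,0,3.2,0,0,0,0,0,3.6,0,0,0,0,0,3.8,0,0,0,0,0,3.8,0,0,0,0,0,3.8,0,0,0])

```text
clock: 3.87
tcp_pos: [0.6382, -0.063, 0.2198]
orientation: [-0.0, 0.989, 0.15, -0.0]
wrist_force: [-0.4, -0.1, -2.5]
finger_gap: 0.0243
grip_force: 88.2
```

```bash
python3 - <<'E'
from h import *
s=status.get_state();print({k:np.round(s[k],4) for k in("tcp_pos","orientation","wrist_force","ft_torque")})
tp=s["tcp_pos"];o=[]
for n in("scene","side"):
    i,K,T=cam(n);np.savez(n+"2.npz",i=i,K=K,T=T)
    p=T[:3,:3]@np.array([tp[0],tp[1],tp[2]-.05])+T[:3,3];u,v=(K@p/p[2])[:2].astype(int);print(n,u,v)
    o.append(cv2.resize(i[v-45:v+55,u-40:u+40],(400,500),interpolation=2))
cv2.imwrite("pics/l.png",np.hstack(o))
E
```

```text
{'tcp_pos': array([ 0.6382, -0.063 ,  0.2198]), 'orientation': array([-1.000e-04,  9.886e-01,  1.503e-01, -3.000e-04]), 'wrist_force': array([-0.423 , -0.1023, -2.5147]), 'ft_torque': array([ 0.0036, -0.0229,  0.0329])}
scene 221 174
side 306 171
```

View pics/l.png

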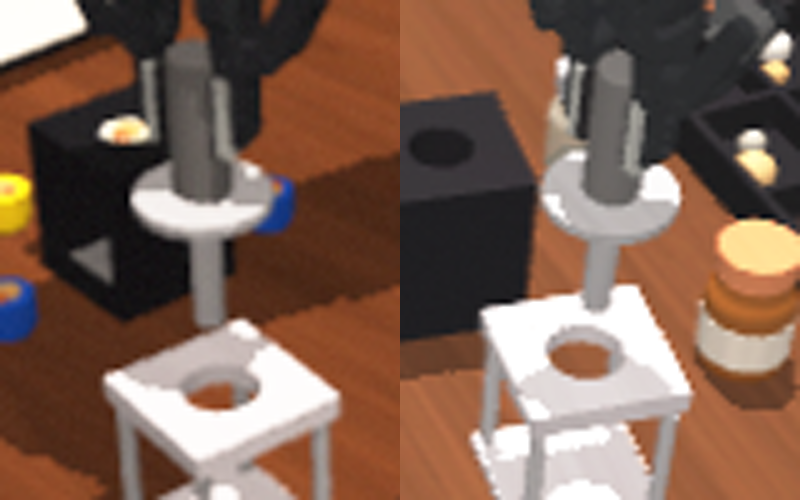

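The rod is held by its handle. Its tip is at scene crop (207,322) and side crop (597,308), with the stand hole now visible at scene crop (220,390) and side crop (585,352). I'll compute the tilt and the hole centre.

```bash
python3 - <<'E'
from h import *
D={"scene":(221,174,0,dict(tip=(207,322,.1235),colL=(131,195,.1865),colR=(273,190,.1865),top=(192,53,.2545),hL=(180,388,.09),hR=(260,390,.09),hT=(220,367,.09),hB=(220,411,.09))),
"side":(306,171,400,dict(tip=(597,307,.1235),colL=(541,193,.1865),colR=(680,197,.1865),top=(615,63,.2545),hL=(545,351,.09),hR=(622,353,.09),hT=(585,325,.09),hB=(585,380,.09)))}
for n,(u,v,ox,P) in D.items():
    z=np.load(n+"2.npz");K,T=z["K"],z["T"]
    f=lambda x,y,h:onz((x-ox+.5)/5-.5+u-40,(y+.5)/5-.5+v-45,h,K,T)[:2]
    q={k:f(*p) for k,p in P.items()};print(n,"tip",q["tip"].round(4),"col",((q["colL"]+q["colR"])/2).round(4),"top",q["top"].round(4),"hole",((q["hL"]+q["hR"])/2).round(4),((q["hT"]+q["hB"])/2).round(4))
    p=[]
    for h in(.1235,.2545):
        c=T[:3,:3]@np.array([.6385,-.061,h])+T[:3,3];w=(K@c/c[2])[:2];p.append((((w[0]-u+40+.5)*5-.5+ox).round(1),((w[1]-v+45+.5)*5-.5).round(1)))
    print("  vertical pred",p)
E
```

```text
scene tip [ 0.6401 -0.0623] col [ 0.636  -0.0656] top [ 0.6407 -0.0618] hole [ 0.6401 -0.0558] [ 0.6399 -0.056 ]
  vertical pred [(np.float64(211.6), np.float64(321.7)), (np.float64(197.5), np.float64(51.9))]
side tip [ 0.6383 -0.0631] col [ 0.6392 -0.0611] top [ 0.6354 -0.0577] hole [ 0.6383 -0.0566] [ 0.6389 -0.057 ]
  vertical pred [(np.float64(595.2), np.float64(304.0)), (np.float64(625.6), np.float64(65.6))]
```

Call:
apply_moves(moves=[-0.2,-0.3,0.1,0,0,0,-0.6,-1,0.1,0,0,0,-1.2,-2,0.1,0,0,0,-1.8,-3,0.1,0,0,0,-2.4,-4,0.1,0,0,0,-3.1,-5,0.1,0,0,0,-3.7,-6,0.1,0,0,0,-4.3,-7,0.1,0,0,0,-4.8,-7.8,0.1,0,0,0,-5,-8.1,0.1,0,0,0,-5,-8.15,0,0,0,0,-5,-8.15,0,0,0,0,-5,-8.15,0,0,0,0])

```text
clock: 5.05
tcp_pos: [0.5135, -0.266, 0.2199]
orientation: [-0.0, 0.989, 0.151, -0.0]
wrist_force: [1.1, -0.6, -1.5]
finger_gap: 0.0243
grip_force: 88.3
```

```bash
python3 - <<'E'
from h import *
s=status.get_state();print({k:np.round(s[k],4) for k in("tcp_pos","orientation","wrist_force","ft_torque")})
tp=s["tcp_pos"];o=[]
for n in("scene","side"):
    i,K,T=cam(n);np.savez(n+"3.npz",i=i,K=K,T=T)
    for h in(.1235,.0925):
        p=T[:3,:3]@np.array([.5137,-.2668,h])+T[:3,3];u,v=(K@p/p[2])[:2];print(n,h,(u-int(u)+40+.5)*5 if 0 else (round(u,1),round(v,1)))
    u,v=int(u),int(v);print(u,v)
    o.append(cv2.resize(i[v-65:v+35,u-40:u+40],(400,500),interpolation=2))
cv2.imwrite("pics/p.png",np.hstack(o))
E
```

```text
{'tcp_pos': array([ 0.5135, -0.266 ,  0.2199]), 'orientation': array([-4.000e-04,  9.886e-01,  1.506e-01, -2.000e-04]), 'wrist_force': array([ 1.1086, -0.65  , -1.4511]), 'ft_torque': array([ 0.0021,  0.0133, -0.0264])}
scene 0.1235 (np.float64(205.5), np.float64(144.5))
scene 0.0925 (np.float64(206.3), np.float64(154.6))
206 154
side 0.1235 (np.float64(297.5), np.float64(273.1))
side 0.0925 (np.float64(296.1), np.float64(282.9))
296 282
```

View pics/p.png

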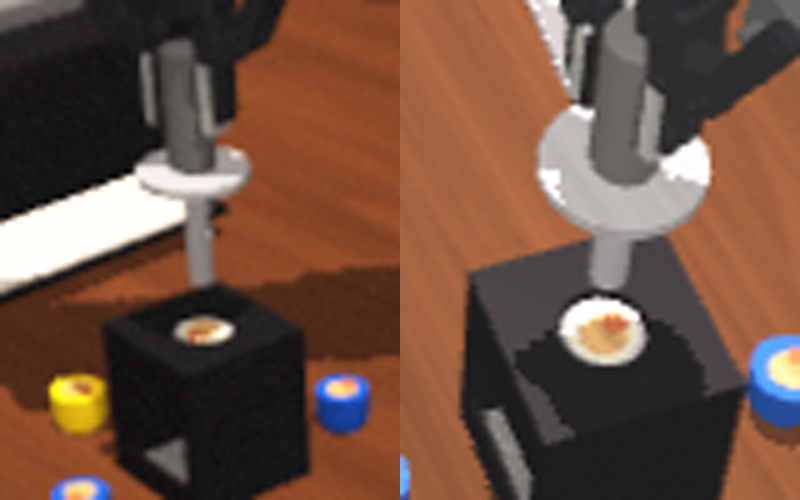

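The tip is right over the plug: scene crop (203,282) and side crop (609,284), both within 1 px of prediction. Now I push.

Call:
apply_moves(moves=[0,0,-0.4,0,0,0,0,0,-0.8,0,0,0,0,0,-1.05,0,0,0,0,0,-1.15,0,0,0,0,0,-1.25,0,0,0,0,0,-1.35,0,0,0,0,0,-1.45,0,0,0,0,0,-1.55,0,0,0])

```text
clock: 5.82
tcp_pos: [0.5139, -0.2669, 0.1833]
orientation: [0.001, 0.989, 0.15, 0.001]
wrist_force: [-1.1, 3.1, 7.4]
finger_gap: 0.0242
grip_force: 88.6
```

Call:
apply_moves(moves=[0,0,-0.1,0,0,0,0,0,-0.2,0,0,0,0,0,-0.3,0,0,0,0,0,-0.4,0,0,0,0,0,-0.5,0,0,0,0,0,-0.6,0,0,0,0,0,-0.7,0,0,0,0,0,-0.8,0,0,0,0,0,-0.9,0,0,0,0,0,-1,0,0,0,0,0,-1,0,0,0,0,0,-1,0,0,0])

```text
clock: 6.82
tcp_pos: [0.5132, -0.2667, 0.1561]
orientation: [-0.0, 0.989, 0.15, -0.0]
wrist_force: [-0.7, 0.0, -1.1]
finger_gap: 0.0243
grip_force: 88.2
```

Call:
apply_moves(moves=[0,0,-0.12,0,0,0,0,0,-0.12,0,0,0,0,0,0.3,0,0,0,0,0,1,0,0,0,0,0,1.7,0,0,0,0,0,2.3,0,0,0,0,0,2.6,0,0,0,0,0,2.6,0,0,0,0,0,2.6,0,0,0])

```text
clock: 7.57
tcp_pos: [0.5137, -0.2669, 0.222]
orientation: [0.0, 0.989, 0.15, 0.0]
wrist_force: [-0.8, 0.2, -1.4]
finger_gap: 0.0241
grip_force: 88.4
```

```bash
python3 - <<'E'
from h import *
s=status.get_state();print({k:np.round(s[k],4) for k in("tcp_pos","wrist_force")})
o=[]
for n,u,v in(("scene",206,154),("side",296,282)):
    i,K,T=cam(n);np.savez(n+"4.npz",i=i,K=K,T=T)
    o.append(cv2.resize(i[v-65:v+45,u-40:u+40],(400,550),interpolation=2))
cv2.imwrite("pics/q.png",np.clip(np.hstack(o)*1.5,0,255).astype(np.uint8))
E
```

```text
{'tcp_pos': array([ 0.5137, -0.2669,  0.222 ]), 'wrist_force': array([-0.8407,  0.1878, -1.4044])}
```

View pics/q.png

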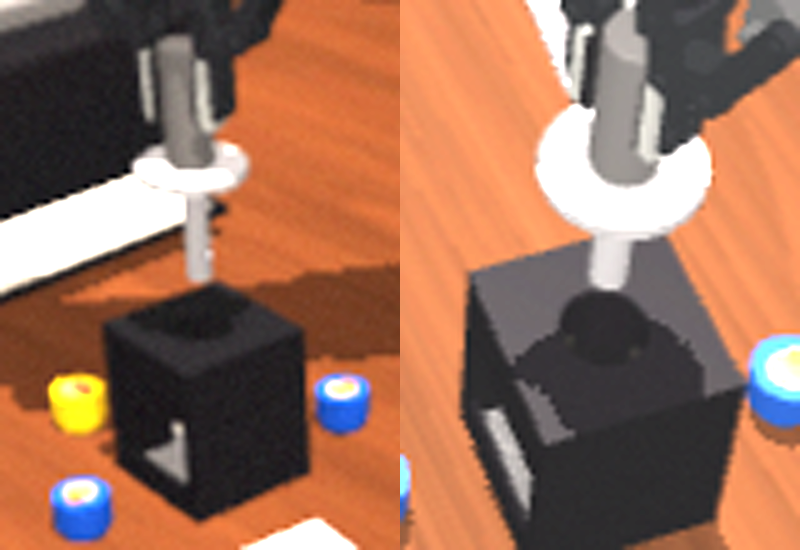

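The bore is empty and the plug shows bright in the tray window at scene crop (178,430). The collar hasn't moved relative to the pads, so the rod didn't slip. Now I return to the stand hole.

Call:
apply_moves(moves=[0.2,0.3,0.1,0,0,0,0.6,1,0.1,0,0,0,1.2,2,0.1,0,0,0,1.8,3,0.1,0,0,0,2.4,4,0.1,0,0,0,3,5,0.1,0,0,0,3.6,6,0.1,0,0,0,4.2,7,0.1,0,0,0,4.7,7.9,0.1,0,0,0,4.95,8.3,0.1,0,0,0,4.97,8.38,0,0,0,0,4.97,8.38,0,0,0,0,4.97,8.38,0,0,0,0])

```text
clock: 8.75
tcp_pos: [0.6369, -0.0578, 0.2209]
orientation: [0.0, 0.989, 0.15, -0.001]
wrist_force: [0.5, 0.1, -1.8]
finger_gap: 0.0242
grip_force: 88.5
```

Call:
apply_moves(moves=[0,0,-0.3,0,0,0,0,0,-0.8,0,0,0,0,0,-1.3,0,0,0,0,0,-1.8,0,0,0,0,0,-2.3,0,0,0,0,0,-2.8,0,0,0,0,0,-3.2,0,0,0,0,0,-3.5,0,0,0,0,0,-3.65,0,0,0,0,0,-3.7,0,0,0,0,0,-3.7,0,0,0])

```text
clock: 9.67
tcp_pos: [0.6376, -0.0575, 0.1291]
orientation: [0.0, 0.989, 0.15, 0.0]
wrist_force: [0.1, 0.1, -1.6]
finger_gap: 0.0238
grip_force: 88.5
```

Still hanging free. I'll lower the last few mm gently.

Call:
apply_moves(moves=[0,0,-0.03,0,0,0,0,0,-0.06,0,0,0,0,0,-0.09,0,0,0,0,0,-0.11,0,0,0,0,0,-0.11,0,0,0])

```text
clock: 10.08
tcp_pos: [0.6377, -0.0572, 0.1264]
orientation: [0.0, 0.989, 0.15, 0.0]
wrist_force: [0.1, 0.5, -1.1]
finger_gap: 0.0244
grip_force: 88.5
```

Call:
apply_moves(moves=[0,0,-0.02,0,0,0,0,0,-0.04,0,0,0,0,0,-0.06,0,0,0,0,0,-0.06,0,0,0])

```text
clock: 10.42
tcp_pos: [0.6377, -0.0572, 0.1263]
orientation: [0.0, 0.989, 0.15, 0.001]
wrist_force: [-3.1, 0.4, 6.8]
finger_gap: 0.0242
grip_force: 89.3
```

The collar is seated with 6.8 N of contact, so I release and rise.

Call:
apply_moves(moves=[0,0,0,0,0,0,0,0,0,0,0,0,0,0,0,0,0,0,0,0,0,0,0,0,0,0,0,0,0,0,0,0,0,0,0,0,0,0,0,0,0,0,0,0,0,0,0,0], claw=100)

```text
clock: 11.08
tcp_pos: [0.6377, -0.0573, 0.1247]
orientation: [0.0, 0.989, 0.15, -0.0]
wrist_force: [0.3, 0.2, 0.4]
finger_gap: 0.0855
grip_force: 0.0
```

Call:
apply_moves(moves=[0,0,0.3,0,0,0,0,0,1,0,0,0,0,0,2,0,0,0,0,0,3,0,0,0,0,0,4,0,0,0,0,0,5,0,0,0,0,0,6,0,0,0,0,0,6.5,0,0,0,0,0,6.5,0,0,0,0,0,6.5,0,0,0])

```text
clock: 11.92
tcp_pos: [0.6381, -0.0574, 0.2883]
orientation: [0.0, 0.989, 0.15, 0.001]
wrist_force: [0.6, -0.0, -0.1]
finger_gap: 0.0852
grip_force: 0.0
```

```bash
python3 - <<'E'
from h import *
o=[]
for n,u,v in(("scene",220,185),("side",303,220)):
    i,K,T=cam(n); o.append(cv2.resize(i[v-90:v+90,u-60:u+60],(400,600),interpolation=2))
cv2.imwrite("pics/f.png",np.clip(np.hstack(o)*1.3,0,255).astype(np.uint8))
E
```

```text
(no output)
```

View pics/f.png

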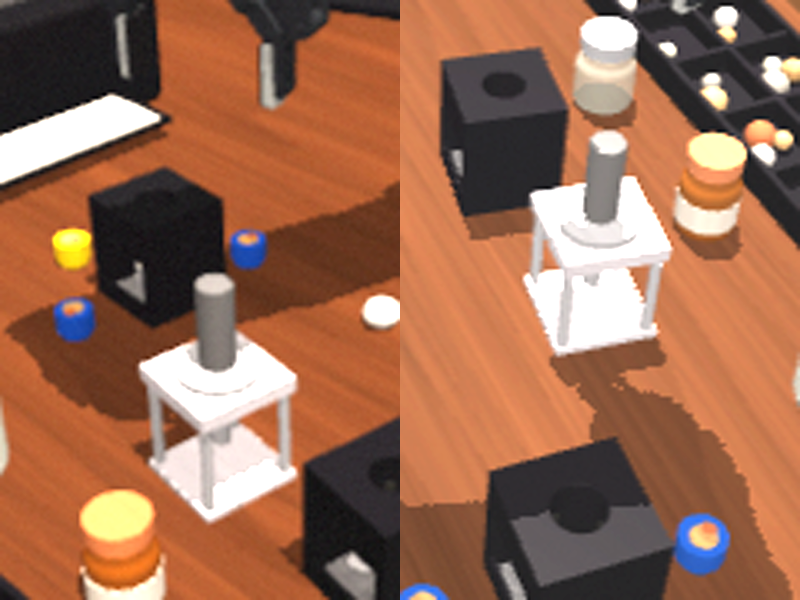

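The rod hangs upright in its stand at scene crop (217,320) and side crop (604,180). The bore is empty with the plug in the tray, and the gripper is clear.

```bash
python3 -c "
from workcell import job; print(job.hand_in())"
```

```text
the job is handed in; nothing more can be done
None
```

The plug is out of the bore and on the block's catch tray, the drift rod hangs upright in its own stand with the gripper clear of it, and the job was handed in at about 12 s; the hand-in gave no verdict.

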